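# Clamp a turned ball in the cam-lever well

### The arm

A 6-joint arm with a two-finger parallel gripper is mounted at the origin on the work surface. World frame = base frame: x ahead of the robot, y to its left, z up, the work surface at z = 0. Lengths are in mm, angles in degrees, forces in N, time in s.
With the tool pointing down it reaches from about 300 to 850 mm from the base axis. Payload 4.2 kg.
Tool frame: the origin (TCP) lies midway between the tips of the shut fingers; the grasp point (between the pads) lies 19 mm behind it (env.grip_depth is the distance from the TCP to the grasp point, in mm); z points along the fingers, y is the line along which they close (so a half turn about z gives the same grasp; the last joint's range is limited). The gripper opens to 91 mm and grips with 3 to 60 N. Pads are 32 mm wide; open, the fingers measure 118 mm over their backs; the gripper's body (76 mm by 178 mm) begins 60 mm behind the grasp point.
Start: joints at [71.792, 18.312, 89.639, -0, 72.044, -1.146], TCP at [168.717, 549.707, 213.976] pointing down, gripper open.
Joint ranges: [-177.97, 177.97], [-48.28, 115.42], [12.27, 149.76], [-77.06, 257.06], [2.81, 150.46], [-146.56, 146.56]. Speed limits (degrees/s): [147.25, 147.25, 180, 180, 180, 180].

### API

Orientations are given as [roll, pitch, yaw] about the fixed x, y, z axes, in that order (R = Rz(yaw) Ry(pitch) Rx(roll)).
In Python, from workcell import env, eyes gives the robot as it stands.
- The arm moves only by the tool send_rows, never from a script. Its argument "motion" is a list of rows, each a list of 7 numbers: the shift along the world's x, y, z normalised to -1 to 1, where 1 is 0.5 m, then the turn, a rotation vector about the world's x, y, z normalised to -1 to 1, where 1 is 60 degrees, then the opening, from -1 (shut) to 1 (fully open). A call has 1 to 20 rows; each row is the pose to reach, as a shift and turn from the pose commanded when the call began; what a row does not reach only later rows make up. A row lasts 1/8 s, in which the tool goes at most 62.5 mm and 10.7 degrees, less where a joint would pass 70% of its speed; a pose out of reach is approached as far as the arm can. A call with a number of a shift or a turn outside -1 to 1 is refused whole. A call with a gripper value outside its range is refused whole. The fingers move at their own pace and stop on an object; "squeeze" is the grip in N (left out, the last holds). Time passes only in rows, so rows that repeat a pose let the fingers close. It gives the time, the measured TCP pose, the force, the opening and the grip force at its end, in the units of the state.
- env.state(): the state, without advancing time (a new reading comes with each control period).
- eyes.grab_frame(name): name is "side" or "top" or "wrist"; returns a dict with "pixels" (420x560x3 uint8, red, green, blue), "depth" (420x560 float32, mm along the optical axis (not along the pixel's ray), 0 where there is no reading), "fx", "fy", "cx", "cy" (pixels), "R" (3x3) and "t" (3): a world point X has camera coordinates R X + t; the wrist camera has in their place "T_tool_cam" (4x4, takes a point from camera to tool coordinates, whose origin is the TCP and whose axes are the flange's). Camera axes: x right, y down, z forward; pixel columns grow to the right and rows downward; lengths in mm; the calibration is good to about 2 mm. A picture is of the moment at which its call begins: read the wrist's pose just before it.
- env.job_done(): hands the job in; it is judged then, once.
The state is a dict: "time_s": time; "qpos": joint angles; "qvel": joint speeds; "effort": joint torques, N m; "ee_pos": TCP position; "ee_rot": TCP orientation; "force": force on the tool from outside, world axes, zero at the start; "torque": the same for the moment, N m; "gripper_width": finger opening in mm; "gripper_force": force on a finger pad.
Only numpy, scipy, OpenCV 4.12 (cv2) and the standard library are available. Lean on these libraries where they do the work, as an engineer would, in place of code of your own. Each camera call takes 0.05 s, during which the arm holds its last target. There are 200 camera calls.

### The job

Lower the dark wooden ball into the deep well of the clamping fixture, keeping hold of it until it is down on the two rails (set it down gently, do not drop or ram it), and let it go. Then swing the red-handled cam lever round to the highest point of the cam, where the lever lies over the red stripe on the base and the jaw is pushed out furthest against the ball, not short of it or past it. The lever springs back if let go, so finish while still holding it there; leave the pale ball, the oil bottle and the bell where they are.

Things in the scene. Friction and masses are not known exactly. Their poses are not given: they have to be found in the camera images.
- fixture: fixed wooden clamping fixture; origin at bench level, x across the jaw, +y the way the jaw pushes. Base plate 12 mm thick, x -95..95, y -139..95 mm. Open-topped deep well on it: inside x -75..75, y 0..78 mm, walls 10 mm, floor 12 mm and rim 78 mm above the bench. Red stripe on the base at x 0, y -138..-116.
- well_seat (a point): where the ball's centre belongs when set down: 45 mm above the bench, 33 mm below the well's rim, at x 0, y 44 mm of the fixture, axes alike. The ball lies on two steel rails along y (12 mm diameter, at x -15 and 15, tops 24 mm above the bench); it may roll 9 mm either way along y, between the resting pad and the far wall.
- cam_pivot (a point): point on the upright axis of the cam lever, 66 mm above the bench, at x 0, y -85 mm of the fixture, axes alike. An 80 mm eccentric disc turns about it under the lever bar (bar 18 mm wide, top 72 mm above the bench).
- cam (a joint): cam lever angle, rad, 0 to 2.2, growing counter-clockwise from above. 0 (sprung rest): lever points to the fixture's -x, roughly at the robot. 1.571: it points to the fixture's -y, over the red stripe: highest lift, jaw out 24 mm; beyond it the jaw goes back. A spring turns it to 0 always (2.5 N at the handle at rest, 4.5 N at highest lift, some 2 N more midway when the ball is in).
- grip_center (a point): centre of the red upright handle on the lever: a freely spinning round sleeve, 22 mm diameter, 44 mm tall (73 to 117 mm above the bench, this point at 95 mm), 100 mm from the pivot axis.
- grip: the same red handle sleeve; origin at the middle of its lower end, 73 mm above the bench; it spins freely about its upright axis.
- pad: cork-faced pad in a 40 mm slot of the well's wall at y 0: 32 wide, 26 high, 8 mm thick, centred 45 mm above the bench, face at fixture y 10 mm at rest; its origin is then the fixture's and moves with it. Sprung (1200 N/m, 2.4 N preload): presses the ball on the far wall with about 9 N at highest lift.
- dark_ball_center (a point): centre of the dark brown wooden ball, 50 mm diameter, about 60 g; it starts on a small cork stand, centre 34 mm above the bench.
- dark_ball: the same dark ball (its origin is on its surface and turns with it; use the centre point).
- stand_dark: small fixed stand under the dark ball: cork disc 44 mm wide, 6 mm high, with three brass studs (13 mm high in all); origin at the middle of its underside.
- stand_pale: the same kind of stand under the pale ball.
- pale_ball_center (a point): centre of the pale wooden ball, 50 mm diameter, on the other stand, at least 110 mm from the dark one. Leave it alone.
- oil_bottle: amber oil bottle, 52 mm diameter, 120 mm tall, standing at the right; origin at the middle of its underside. Leave it alone.
- bell: small brass bell, 72 mm diameter, 70 mm tall, standing at the right; origin at the middle of its underside. Leave it alone.
Things that resemble listed ones, but are neither listed nor needed, are in the scene too. What is shaped like the dark_ball but green is not meant.

How it is judged:
By the outcome, as a careful person would: the job done as asked, in the order asked, and still so for the second after the job is handed in, while the arm keeps its last pose, push and grip.
It also fails if it takes over 51 s, if anything falls off the work surface, if the arm or the gripper's body presses on something with over 40 N, if the wrist force passes 120 N, or if a joint passes its speed limit or range.

## Working session

There is one attempt and no reset: what is moved stays moved. The work goes in short steps, Python scripts to look and compute and a tool call to move; the robot and the scene stay as the last step left them, time stands still between calls to the robot, and variables do not carry over. Pictures are saved under pics/ and viewed, at most 10 in all, crops included, and the job is handed in when it is done.

Besides the shell and the picture viewer there is one more tool, called after ">>>" as name([rows], argument=value, ...), one row to a line, values as JSON. send_rows: Moves the arm, as the interface text tells. Its arguments: {"type":"object","properties":{"motion":{"type":"array"},"squeeze":{"type":"number"}},"required":["motion"]}

```bash
mkdir -p pics
cat > h.py <<'E'
import numpy as np, cv2
from workcell import env, eyes
from scipy.spatial.transform import Rotation as Ro
def grab(n):
    s=env.state(); f=eyes.grab_frame(n); f=dict(f)
    if n=="wrist":
        T=np.eye(4); T[:3,:3]=Ro.from_euler('xyz',s["ee_rot"],degrees=True).as_matrix(); T[:3,3]=s["ee_pos"]
        C=T@np.array(f["T_tool_cam"]); f["R"]=C[:3,:3].T; f["t"]=-C[:3,:3].T@C[:3,3]
    v,u=np.mgrid[:420,:560]; d=f["depth"]
    P=np.stack([(u-f["cx"])/f["fx"]*d,(v-f["cy"])/f["fy"]*d,d],-1)
    f["W"]=(P-np.array(f["t"]))@np.array(f["R"]); f["W"][d==0]=np.nan
    return f
def save(f,p): cv2.imwrite(p,f["pixels"][:,:,::-1])
E
python3 - <<'E'
from h import *
import pickle
print(env.state())
F={n:grab(n) for n in("top","side")}
pickle.dump(F,open("f0.pkl","wb"))
save(F["top"],"pics/top0.png"); save(F["side"],"pics/side0.png")
E
```

```text
{'time_s': 0.0, 'qpos': array([ 7.17925450e+01,  1.83501914e+01,  8.97043288e+01, -1.08113700e-03,
        7.20437918e+01, -1.14701369e+00]), 'qvel': array([-0.01516133, -0.00274654, -0.00763909,  0.02224999, -0.00522028,
        0.00170184]), 'effort': array([-2.86172733e-03, -4.12474179e+01, -2.31977820e+01,  7.22868950e-02,
        4.59645374e-02, -1.55901748e-04]), 'ee_pos': array([168.55601577, 549.22690966, 213.14888597]), 'ee_rot': array([-1.79901687e+02, -9.40295070e-04,  1.62939892e+02]), 'force': array([ 0.19485746, -0.17279263, -0.48952614]), 'torque': array([0.01015728, 0.02137418, 0.0719575 ]), 'gripper_force': 0.0, 'gripper_width': 90.88892861200719}
```

View pics/top0.png

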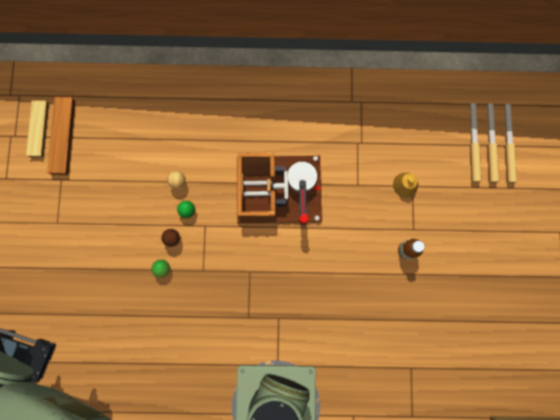

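View pics/side0.png

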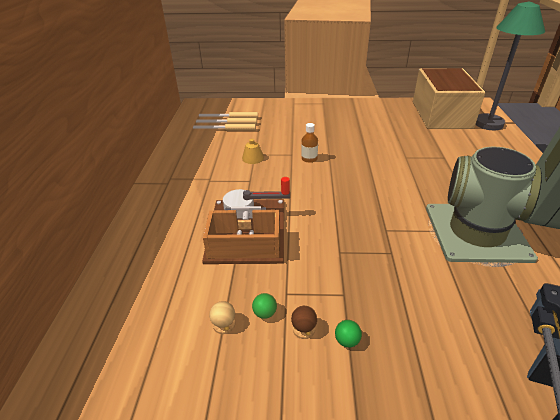

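Top view: dark brown ball at (171,238), green balls at (186,209) and (161,268), pale ball at (177,179). The fixture is at about (280,188), with the red handle at (304,218). The bell is at (406,183) and the bottle at (412,249). The side view shows the dark ball at (304,319) between the two greens. Only that one fits "dark brown", and I'll confirm it in a crop.

Run:
```python
from h import *
import pickle
from scipy.optimize import least_squares
F=pickle.load(open("f0.pkl","rb"))
def sph(f,u,v,r=14):
    W=f["W"][v-r:v+r,u-r:u+r].reshape(-1,3); W=W[W[:,2]>30]
    c0=np.nanmedian(W,0); W=W[np.linalg.norm(W[:,:2]-c0[:2],axis=1)<30]
    return least_squares(lambda c:np.linalg.norm(W-c,axis=1)-25,c0-[0,0,15],loss='soft_l1').x.round(1),len(W)
for n,l in(("top",{"dark":(171,238),"g1":(186,209),"g2":(161,268),"pale":(177,179)}),("side",{"dark":(304,319),"g1":(264,306),"g2":(348,334),"pale":(222,316)})):
    for k,(u,v) in l.items(): print(n,k,sph(F[n],u,v))
# handle, disc, fixture
for n in F:
    f=F[n];hsv=cv2.cvtColor(f["pixels"],cv2.COLOR_RGB2HSV);W=f["W"]
    red=((hsv[...,0]<4)|(hsv[...,0]>176))&(hsv[...,1]>200)&(hsv[...,2]>90)
    a=red&(W[...,2]>80);b=red&(W[...,2]<30)&(W[...,0]>300)
    print(n,"handle",a.sum(),np.nanmean(W[a],0),np.nanmax(W[a],0),"stripe",b.sum(),np.nanmean(W[b],0))
f=F["top"];W=f["W"]
reg=np.zeros((420,560),bool);reg[140:235,225:335]=1
m=reg&(W[...,2]>70)&(W[...,2]<86)&(f["pixels"].max(-1)<200)
m[:,278:]=0
print("rim rect",cv2.minAreaRect(W[m][:,:2].astype(np.float32)),m.sum())
m=reg&(W[...,2]>6);print("fixture rect",cv2.minAreaRect(W[m&(W[...,2]<90)][:,:2].astype(np.float32)))
a=cv2.resize(F["top"]["pixels"][130:290,130:350],None,fx=2.5,fy=2.5,interpolation=2)
b=cv2.resize(F["side"]["pixels"][270:370,190:410],None,fx=2,fy=2,interpolation=2)
c=np.zeros((600,550,3),np.uint8);c[:400]=a;c[400:,:440]=b
cv2.imwrite("pics/crop0.png",c[:,:,::-1])
```

```text
top dark (array([436.8, 291.1,  33.4]), 270)
top g1 (array([516. , 255.4,  24.5]), 237)
top g2 (array([353.7, 315.4,  24.8]), 255)
top pale (array([596.1, 284.3,  33.3]), 259)
side dark (array([435.5, 290.7,  34.1]), 519)
side g1 (array([515.1, 255.2,  25.2]), 400)
side g2 (array([352.8, 314.6,  25. ]), 479)
side pale (array([595.2, 283.6,  34. ]), 502)
top handle 60 [480.6124289  -62.90547522 112.84378168] [492.21849801 -53.89862216 121.31625352] stripe 11 [ 583.92660566 -102.99993504   11.7730047 ]
side handle 85 [484.06282454 -57.8967906  105.711489  ] [492.64260609 -51.10523939 120.06734561] stripe 0 [nan nan nan]
rim rect ((578.1328735351562, 62.66482162475586), (169.04014587402344, 96.63178253173828), 1.7017240524291992) 420
fixture rect ((586.7444458007812, 0.6376800537109375), (268.80352783203125, 302.6398620605469), 1.1524512767791748)<stdin>:16: RuntimeWarning: Mean of empty slice
```

View pics/crop0.png

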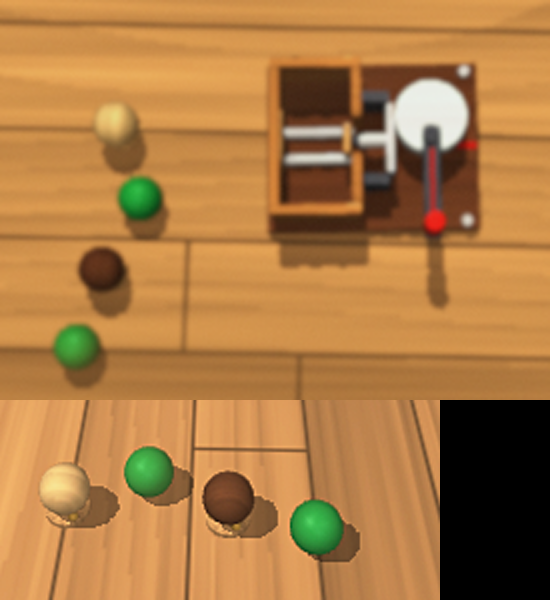

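The crop confirms the dark brown ball on its stand at crop (102,269), centre about (436,291,34). Its neighbours are plain green or pale. The current yaw closes the fingers clear of both green balls, so I'll keep it. I'm moving above the ball.

>>> send_rows([
  [0.1,-0.095,-0.03,0,0,0,1],
  [0.2,-0.19,-0.07,0,0,0,1],
  [0.3,-0.285,-0.12,0,0,0,1],
  [0.4,-0.385,-0.16,0,0,0,1],
  [0.48,-0.465,-0.188,0,0,0,1],
  [0.534,-0.517,-0.188,0,0,0,1],
  [0.534,-0.517,-0.188,0,0,0,1],
  [0.534,-0.517,-0.188,0,0,0,1],
  [0.534,-0.517,-0.188,0,0,0,1],
])

```text
time_s: 1.23
ee_pos: [434.8, 292.3, 120.1]
ee_rot: [180.0, -0.0, 163.0]
force: [-0.2, 0.5, 0.0]
gripper_width: 91.5
gripper_force: 0.0
```

Run:
```python
from h import *
s=env.state();print(s["time_s"],s["ee_pos"],s["ee_rot"])
f=grab("wrist");save(f,"pics/w1.png")
W=f["W"];p=f["pixels"].astype(int)
m=(W[...,2]>30)&(W[...,2]<70)&(np.linalg.norm(W[...,:2]-[436,291],axis=-1)<27)
from scipy.optimize import least_squares
w=W[m];print(m.sum(),least_squares(lambda c:np.linalg.norm(w-c,axis=1)-25,[436,291,34],loss='soft_l1').x)
```

```text
1.225 [434.79067508 292.26430809 120.11950803] [ 1.79976935e+02 -2.27486291e-02  1.63023582e+02]
2856 [435.26611469 292.1710508   33.10442198]
```

View pics/w1.png

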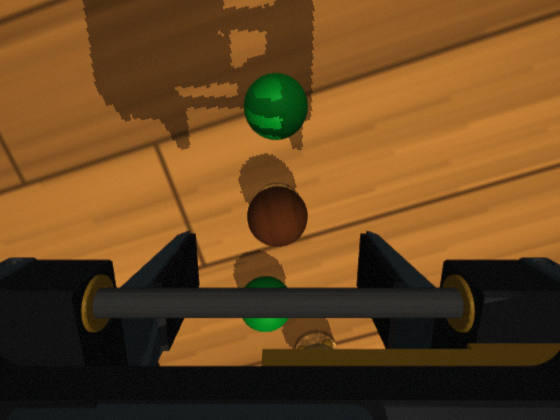

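The wrist view shows the dark ball centred between the open fingers at (277,216). The greens at (276,106) and (265,305) are clear of the finger line. I'm descending and gripping.

>>> send_rows([
  [0,0,-0.05,0,0,0,1],
  [0,0,-0.1,0,0,0,1],
  [0,0,-0.15,0,0,0,1],
  [0,0,-0.19,0,0,0,1],
  [0,0,-0.207,0,0,0,1],
  [0,0,-0.207,0,0,0,1],
  [0,0,-0.207,0,0,0,-0.1],
  [0,0,-0.207,0,0,0,-0.1],
  [0,0,-0.207,0,0,0,-0.1],
  [0,0,-0.207,0,0,0,-0.1],
  [0,0,-0.207,0,0,0,-0.1],
  [0,0,-0.207,0,0,0,-0.1],
  [0,0,-0.207,0,0,0,-0.1],
], squeeze=12)

```text
time_s: 2.9
ee_pos: [435.9, 291.3, 16.6]
ee_rot: [180.0, 0.0, 162.9]
force: [0.2, 0.2, 1.5]
gripper_width: 49.2
gripper_force: 12.0
```

>>> send_rows([
  [0,0,0.06,0,0,0,-0.1],
  [0,0,0.15,0,0,0,-0.1],
  [0,0,0.25,0,0,0,-0.1],
  [0.03,-0.05,0.327,0,0,-0.12,-0.1],
  [0.08,-0.13,0.327,0,0,-0.28,-0.1],
  [0.13,-0.21,0.327,0,0,-0.44,-0.1],
  [0.18,-0.29,0.327,0,0,-0.6,-0.1],
  [0.23,-0.36,0.327,0,0,-0.76,-0.1],
  [0.27,-0.42,0.327,0,0,-0.9,-0.1],
  [0.285,-0.447,0.327,0,0,-1,-0.1],
  [0.285,-0.447,0.327,0,0,-1,-0.1],
  [0.285,-0.447,0.327,0,0,-1,-0.1],
  [0.285,-0.447,0.327,0,0,-1,-0.1],
  [0.285,-0.447,0.327,0,0,-1,-0.1],
])

```text
time_s: 4.65
ee_pos: [577.9, 68.4, 180.1]
ee_rot: [180.0, -0.0, 103.0]
force: [-0.6, 0.2, -1.8]
gripper_width: 49.6
gripper_force: 12.0
```

Run:
```python
from h import *
import pickle
s=env.state();print(s["time_s"],s["ee_pos"],s["ee_rot"],s["gripper_width"])
f=grab("wrist");save(f,"pics/w2.png");pickle.dump(f,open("f2.pkl","wb"))
W=f["W"]
m=(W[...,2]>73)&(W[...,2]<82)&(abs(W[...,0]-578)<105)&(abs(W[...,1]-62)<70)
print("rim",m.sum(),cv2.minAreaRect(W[m][:,:2].astype(np.float32)))
```

```text
4.65 [577.91812531  68.3735341  180.07970599] [ 1.79992610e+02 -5.15998300e-03  1.03020017e+02] 49.56495486127801
rim 4837 ((578.5181884765625, 64.03241729736328), (170.2783966064453, 98.55846405029297), 1.886904239654541)
```

View pics/w2.png

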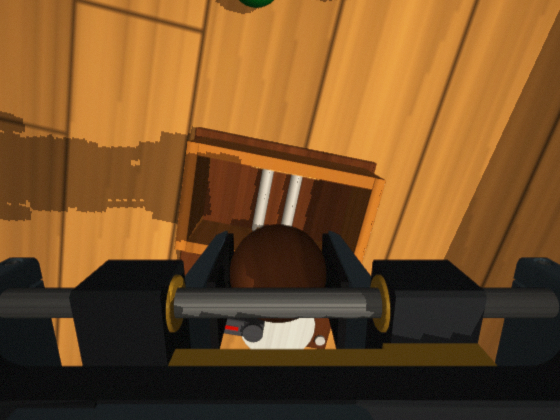

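The wrist view shows the well's rim at rows 130–260 and columns 180–380, with the rails at (262,195) and (292,195) and the ball held. The rim fit gives centre (578.5,64.0) and yaw 1.9°. I'm turning −11° and lowering to just above the rails.

>>> send_rows([
  [0,0.002,0,0,0,-0.1,-0.1],
  [0,0.002,0,0,0,-0.185,-0.1],
  [0,0.002,-0.03,0,0,-0.185,-0.1],
  [0,0.002,-0.08,0,0,-0.185,-0.1],
  [0,0.002,-0.13,0,0,-0.185,-0.1],
  [0,0.002,-0.18,0,0,-0.185,-0.1],
  [0,0.002,-0.22,0,0,-0.185,-0.1],
  [0,0.002,-0.255,0,0,-0.185,-0.1],
  [0,0.002,-0.28,0,0,-0.185,-0.1],
  [0,0.002,-0.29,0,0,-0.185,-0.1],
  [0,0.002,-0.294,0,0,-0.185,-0.1],
  [0,0.002,-0.294,0,0,-0.185,-0.1],
  [0,0.002,-0.294,0,0,-0.185,-0.1],
])

```text
time_s: 6.32
ee_pos: [578.6, 68.7, 33.5]
ee_rot: [179.9, -0.0, 91.8]
force: [0.1, 0.2, -0.5]
gripper_width: 49.4
gripper_force: 12.0
```

>>> send_rows([
  [0,0,-0.002,0,0,0,-0.1],
  [0,0,-0.004,0,0,0,-0.1],
  [0,0,-0.006,0,0,0,-0.1],
  [0,0,-0.008,0,0,0,-0.1],
  [0,0,-0.009,0,0,0,-0.1],
  [0,0,-0.01,0,0,0,-0.1],
  [0,0,-0.01,0,0,0,-0.1],
  [0,0,-0.01,0,0,0,-0.1],
])

```text
time_s: 7.32
ee_pos: [578.2, 68.7, 28.0]
ee_rot: [180.0, 0.0, 91.8]
force: [-0.9, -0.4, -0.7]
gripper_width: 49.4
gripper_force: 12.0
```

>>> send_rows([
  [0,0,-0.001,0,0,0,-0.1],
  [0,0,-0.001,0,0,0,-0.1],
  [0,0,-0.002,0,0,0,-0.1],
  [0,0,-0.002,0,0,0,-0.1],
  [0,0,-0.002,0,0,0,-0.1],
])

```text
time_s: 7.95
ee_pos: [578.3, 68.7, 27.7]
ee_rot: [180.0, -0.0, 91.8]
force: [-1.6, 0.7, 6.0]
gripper_width: 49.1
gripper_force: 12.0
```

The force is 6 N upward, so the ball is on the rails. I'm opening partway and lifting out.

>>> send_rows([
  [0,0,0,0,0,0,0.15],
  [0,0,0,0,0,0,0.2],
  [0,0,0,0,0,0,0.4],
  [0,0,0,0,0,0,0.55],
  [0,0,0,0,0,0,0.55],
  [0,0,0.02,0,0,0,0.55],
  [0,0,0.06,0,0,0,0.55],
  [0,0,0.12,0,0,0,0.55],
  [0,0,0.2,0,0,0,0.55],
  [0,0,0.28,0,0,0,0.55],
  [0,0,0.36,0,0,0,0.55],
  [0,0,0.38,0,0,0,0.55],
  [0,0,0.38,0,0,0,0.55],
  [0,0,0.38,0,0,0,0.55],
])

```text
time_s: 9.7
ee_pos: [577.2, 68.6, 215.2]
ee_rot: [-179.8, 0.0, 91.8]
force: [0.5, 0.1, -0.4]
gripper_width: 70.4
gripper_force: 0.0
```

Run:
```python
from h import *
import pickle
s=env.state();print(s["time_s"],s["ee_pos"],s["ee_rot"])
from scipy.optimize import least_squares
for n in("wrist","side"):
    f=grab(n);save(f,f"pics/{n}3.png");W=f["W"]
    m=(W[...,2]>48)&(W[...,2]<74)&(np.linalg.norm(W[...,:2]-[578,68],axis=-1)<30)&(f["pixels"].max(-1)<130)
    w=W[m];r=least_squares(lambda c:np.linalg.norm(w-c,axis=1)-25,[578,68,45],loss='soft_l1')
    print(n,m.sum(),r.x,r.cost)
    if n=="wrist":
        m=(W[...,2]>73)&(W[...,2]<82)&(abs(W[...,0]-578)<105)&(W[...,1]>5)&(W[...,1]<130)
        print("rim",m.sum(),cv2.minAreaRect(W[m][:,:2].astype(np.float32)))
```

```text
9.7 [577.21332376  68.6108654  215.20754191] [-1.79810247e+02  1.30992199e-02  9.18375211e+01]
wrist 1638 [578.43066634  70.14417194  44.25368791] 189.958261490736
rim 4396 ((578.68701171875, 64.28828430175781), (170.3900146484375, 97.91007995605469), 1.9685341119766235)
side 126 [578.38637609  68.74773714  45.40487715] 51.70184438068323
```

View pics/wrist3.png

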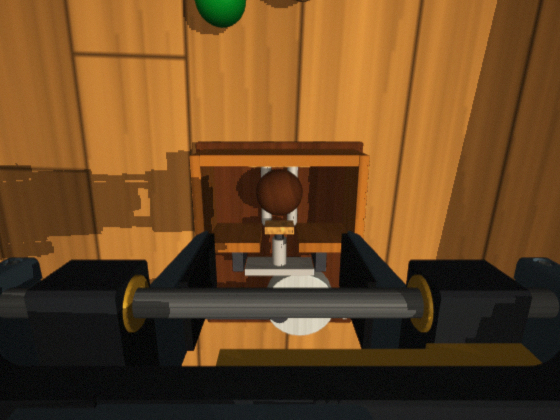

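The wrist view shows the ball at (279,192), resting on both rails just ahead of the cork pad; the fit gives about (578.4,69,45). From the rim pose the pivot is about (582.7,−60) and the handle about (482.7,−63.4). The target at highest lift is about (586,−160). I'm moving over the handle.

>>> send_rows([
  [-0.04,-0.06,0,0,0,0,0.55],
  [-0.09,-0.13,0,0,0,0,0.55],
  [-0.14,-0.2,0,0,0,0,0.55],
  [-0.191,-0.264,-0.05,0,0,0,0.55],
  [-0.191,-0.264,-0.114,0,0,0,0.55],
  [-0.191,-0.264,-0.114,0,0,0,0.55],
  [-0.191,-0.264,-0.114,0,0,0,0.55],
  [-0.191,-0.264,-0.114,0,0,0,0.55],
])

```text
time_s: 10.8
ee_pos: [483.8, -63.1, 161.0]
ee_rot: [179.9, 0.0, 91.9]
force: [-0.0, -0.1, 0.1]
gripper_width: 70.4
gripper_force: 0.0
```

Run:
```python
from h import *
s=env.state();print(s["time_s"],s["ee_pos"],s["ee_rot"])
f=grab("wrist");save(f,"pics/w4.png");W=f["W"]
hsv=cv2.cvtColor(f["pixels"],cv2.COLOR_RGB2HSV)
red=((hsv[...,0]<5)|(hsv[...,0]>175))&(hsv[...,1]>190)
m=red&(W[...,2]>113)&(W[...,2]<122)
print(m.sum(),cv2.minEnclosingCircle(W[m][:,:2].astype(np.float32)),np.median(W[m][:,2]))
```

```text
10.8 [483.82314333 -63.06683487 160.99787294] [1.79873959e+02 2.16417361e-02 9.18822572e+01]
654 ((482.6700744628906, -62.333984375), 10.513724327087402) 116.23948908476609
```

View pics/w4.png

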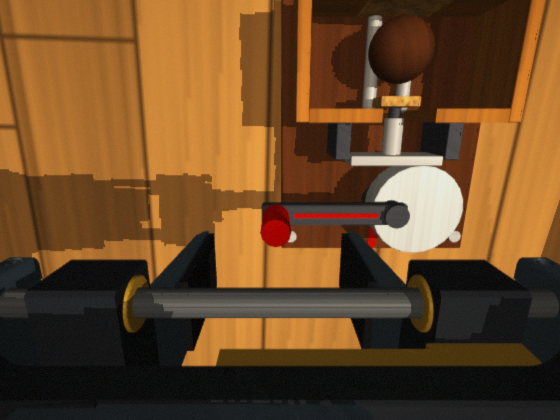

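The wrist view shows the handle at (276,227), fitted at (482.7,−62.5), between the fingers. I'm descending and gripping it.

>>> send_rows([
  [0,0,-0.05,0,0,0,0.55],
  [0,0,-0.1,0,0,0,0.55],
  [0,0,-0.14,0,0,0,0.55],
  [0,0,-0.16,0,0,0,0.55],
  [0,0,-0.16,0,0,0,0.55],
  [0,0,-0.16,0,0,0,-0.8],
  [0,0,-0.16,0,0,0,-0.8],
  [0,0,-0.16,0,0,0,-0.8],
  [0,0,-0.16,0,0,0,-0.8],
  [0,0,-0.16,0,0,0,-0.8],
  [0,0,-0.16,0,0,0,-0.8],
  [0,0,-0.16,0,0,0,-0.8],
], squeeze=30)

```text
time_s: 12.35
ee_pos: [482.4, -63.3, 80.0]
ee_rot: [-180.0, 0.0, 91.8]
force: [-0.8, 0.5, 1.6]
gripper_width: 21.3
gripper_force: 30.0
```

>>> send_rows([
  [0.001,-0.017,0,0,0,0,-0.8],
  [0.004,-0.035,0,0,0,0,-0.8],
  [0.009,-0.052,0,0,0,0,-0.8],
  [0.014,-0.068,0,0,0,0,-0.8],
  [0.022,-0.084,0,0,0,0,-0.8],
  [0.03,-0.099,0,0,0,0,-0.8],
  [0.04,-0.113,0,0,0,0,-0.8],
  [0.051,-0.127,0,0,0,0,-0.8],
  [0.063,-0.139,0,0,0,0,-0.8],
  [0.077,-0.151,0,0,0,0,-0.8],
  [0.091,-0.161,0,0,0,0,-0.8],
  [0.106,-0.17,0,0,0,0,-0.8],
  [0.106,-0.17,0,0,0,0,-0.8],
  [0.106,-0.17,0,0,0,0,-0.8],
])

```text
time_s: 14.1
ee_pos: [535.6, -148.5, 80.0]
ee_rot: [-180.0, 0.0, 91.8]
force: [-3.2, 0.6, 5.7]
gripper_width: 21.7
gripper_force: 30.0
```

>>> send_rows([
  [0.0155,-0.0073,0,0,0,0,-0.8],
  [0.032,-0.0134,0,0,0,0,-0.8],
  [0.0486,-0.018,0,0,0,0,-0.8],
  [0.066,-0.0213,0,0,0,0,-0.8],
  [0.083,-0.023,0,0,0,0,-0.8],
  [0.1,-0.0232,0,0,0,0,-0.8],
  [0.1,-0.0232,0,0,0,0,-0.8],
  [0.1,-0.0232,0,0,0,0,-0.8],
  [0.1,-0.0232,0,0,0,0,-0.8],
])

```text
time_s: 15.22
ee_pos: [585.2, -160.2, 80.0]
ee_rot: [-180.0, 0.0, 91.9]
force: [-4.1, 0.9, 5.6]
gripper_width: 21.5
gripper_force: 30.0
```

Run:
```python
from h import *
import pickle
s=env.state();print(s["time_s"],s["ee_pos"],s["force"])
O=[]
for n in("wrist","top","side"):
    f=grab(n);W=f["W"];pickle.dump(f,open(n+"5.pkl","wb"))
    hsv=cv2.cvtColor(f["pixels"],cv2.COLOR_RGB2HSV)
    red=((hsv[...,0]<5)|(hsv[...,0]>175))&(hsv[...,1]>190)
    m=red&(W[...,2]>60)&(W[...,2]<80)&(W[...,0]>500)
    print(n,"bar stripe",m.sum(), cv2.fitLine(W[m][:,:2].astype(np.float32),2,0,.1,.1).ravel() if m.sum()>5 else '')
    dk=(W[...,2]>68)&(W[...,2]<76)&(W[...,1]<-75)&(W[...,1]>-140)&(abs(W[...,0]-584)<25)
    if dk.sum()>20: print("bar",dk.sum(),cv2.minAreaRect(W[dk][:,:2].astype(np.float32)))
    O.append(f["pixels"])
a=cv2.resize(O[0],(400,300));b=cv2.resize(O[1][130:250,220:380],(400,300));c=cv2.resize(O[2][150:290,180:367],(400,300))
cv2.imwrite("pics/c5.png",np.vstack([np.hstack([a,b]),np.hstack([c,c*0])])[:,:,::-1])
```

```text
15.225 [ 585.23631357 -160.18560218   80.01217559] [-4.07757223  0.90506128  5.57038594]
wrist bar stripe 941 [ 2.56090332e-02 -9.99672055e-01  5.84088318e+02 -1.11269226e+02]
bar 3841 ((583.93359375, -107.59700012207031), (18.051071166992188, 65.16893005371094), 1.5496208667755127)
top bar stripe 0 
bar 62 ((583.5677490234375, -88.92425537109375), (27.1230525970459, 16.969635009765625), 88.50061798095703)
side bar stripe 26 [ 1.5532779e-02 -9.9987936e-01  5.8441614e+02 -1.2600007e+02]
bar 92 ((583.7444458007812, -108.40547180175781), (18.268144607543945, 62.085289001464844), 1.6689444780349731)
```

View pics/c5.png

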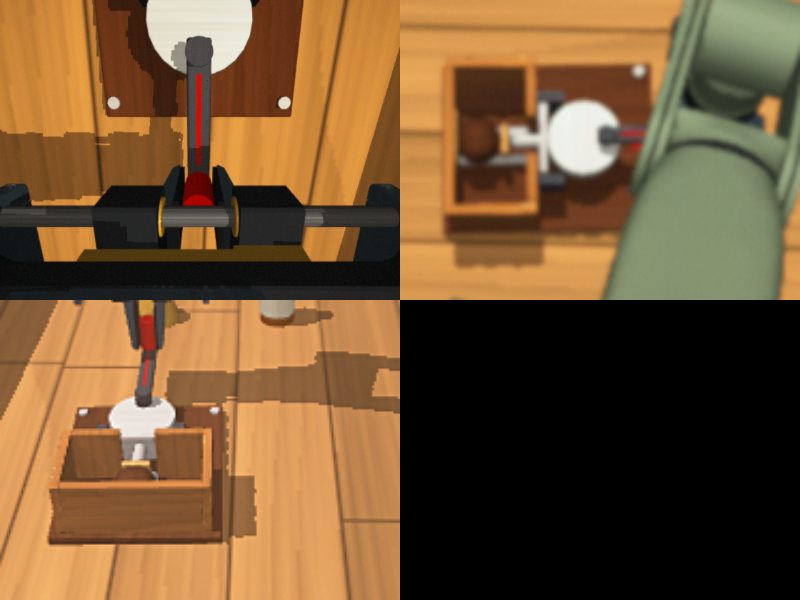

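The crop shows the lever lying over the base stripe, handle held, jaw out, and the ball pressed on the far wall. The bar's angle is 1.5° against the fixture's 1.9°, so I'll nudge it by under 1 mm and check it holds.

>>> send_rows([
  [0.0015,0,0,0,0,0,-0.8],
  [0.0015,0,0,0,0,0,-0.8],
  [0.0015,0,0,0,0,0,-0.8],
  [0.0015,0,0,0,0,0,-0.8],
  [0.0015,0,0,0,0,0,-0.8],
  [0.0015,0,0,0,0,0,-0.8],
])

```text
time_s: 16.12
ee_pos: [586.5, -160.1, 80.0]
ee_rot: [180.0, 0.0, 91.8]
force: [-4.8, -1.0, 4.4]
gripper_width: 21.0
gripper_force: 30.0
```

Run:
```python
from h import *
s=env.state();print(s["time_s"],s["ee_pos"],s["force"],s["gripper_width"])
f=grab("wrist");W=f["W"]
dk=(W[...,2]>68)&(W[...,2]<76)&(W[...,1]<-75)&(W[...,1]>-140)&(abs(W[...,0]-584)<25)
print("bar",dk.sum(),cv2.minAreaRect(W[dk][:,:2].astype(np.float32)))
m=(W[...,2]>9)&(W[...,2]<15)&(W[...,1]<-75)&(W[...,1]>-125)&(abs(W[...,0]-584)<115)
print("base",m.sum(),cv2.minAreaRect(W[m][:,:2].astype(np.float32)))
```

```text
16.125 [ 586.49163014 -160.05247943   80.01772333] [-4.76235292 -0.97289057  4.38900277] 21.02868220564778
bar 3814 ((584.362548828125, -107.55268859863281), (18.06056022644043, 65.44477844238281), 2.012662172317505)
base 12807 ((583.7907104492188, -93.92489624023438), (189.88986206054688, 41.971717834472656), 1.3449736833572388)
```

The bar is at 2.0° and the fixture at 1.9°, so the lever is aligned. Handing in.

```bash
python3 -c "
from workcell import env
print(env.job_done())"
```

```text
the job is handed in; nothing more can be done
None
```

I set the dark ball down on the rails and let it go, then swung the cam lever to its highest point over the red stripe. I handed the job in at about 16 s while still holding the lever; the hand-in returned no verdict.

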